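# Part the hub gearbox cover with a wedge

### The arm

A 7-joint arm with a two-finger parallel gripper is mounted at the origin on the work surface. World frame = base frame: x ahead of the robot, y to its left, z up, the work surface at z = 0. Lengths are in m, angles in rad, forces in N, time in s.
With the tool pointing down it reaches from about 0.425 to 0.875 m from the base axis. Payload 4.7 kg.
Tool frame: the origin (TCP) lies midway between the tips of the shut fingers; the grasp point (between the pads) lies 19 mm behind it; z points along the fingers, y is the line along which they close (so a half turn about z gives the same grasp; the last joint's range is limited). The gripper opens to 87 mm and grips with 3 to 60 N. Pads are 19 mm wide; open, the fingers measure 117 mm over their backs; the gripper's body (75 mm by 190 mm) begins 51 mm behind the grasp point.
Start: joints at [1.116, 0.321, -0.07, 1.45, 0.023, 1.371, -0.057], TCP at [0.294, -0.58, 0.223] pointing down, gripper open.
Joint ranges: [-2.86, 2.86], [-0.3, 2.09], [-1.38, 1.24], [0.06, 2.45], [-1.56, 4.7], [0.09, 2.05], [-2.69, 2.69]. Speed limits (rad/s): [2.57, 2.57, 3.14, 3.14, 3.14, 3.14, 3.14].

### API

Orientations are given as a rotation vector (axis times angle).
In Python, from bench import ctrl, get_image, calibration gives the robot as it stands.
- The arm moves only by the tool apply_moves, never from a script. Its arguments are lists of equal length, an entry for each row: "dp": the shift along the tool's x, y, z in m, a list of three; "twist": the turn, a rotation vector about the tool's x, y, z in rad, a list of three; "fingers": the closure, from 0 (fully open) to 1 (shut). In form: {"dp": [[dx, dy, dz], ...], "twist": [[ax, ay, az], ...], "fingers": [fingers, ...]}. A call has 1 to 10 rows; each row shifts and turns the commanded pose from where the row before left it, along the tool's axes as they then stand; what a row does not reach is not made up. A row lasts 1/10 s, in which the tool goes at most 50 mm and 8.59 degrees, less where a joint would pass 70% of its speed; a pose out of reach is approached as far as the arm can. A call is refused whole if a number of a shift passes 0.05 or a number of a turn 0.15, either way. A call with a gripper value outside its range is refused whole. The fingers move at their own pace and stop on an object; "newtons" is the grip in N (left out, the last holds). Time passes only in rows, so rows that do not move let the fingers close. It gives the time, the measured TCP pose, the force, the opening and the grip force at its end, in the units of the state.
- ctrl.get_state(): the state, without advancing time (a new reading comes with each control period).
- get_image(name): name is "side" or "top"; returns the picture (480x640x3 uint8, red, green, blue); there is no depth.
- calibration(name): a dict with "fx", "fy", "cx", "cy" (pixels), "eye" and "attitude" of the camera in the world. Camera axes: x right, y up, looking along -z (the intrinsics and any distortion apply to the point x, -y, -z); pixel columns grow to the right and rows downward; lengths in m; the calibration is good to about 2 mm. A picture is of the moment at which its call begins. calibration takes no time and is no camera call.
- ctrl.close_job(): hands the job in; it is judged then, once.
The state is a dict: "time": time; "joint_positions": joint angles; "qd": joint speeds; "joint_torque": joint torques, N m; "position": TCP position; "tool_rot": TCP orientation; "ft_force": force on the tool from outside, world axes, zero at the start; "torque": the same for the moment, N m; "grip_width": opening from 0.0 (shut) to 1.0 (fully open); "grip_force": force on a finger pad.
Only numpy, scipy, OpenCV 4.12 (cv2) and the standard library are available. Lean on these libraries where they do the work, as an engineer would, in place of code of your own. Each camera call takes 0.05 s, during which the arm holds its last target. There are 200 camera calls.

### The job

The blue cover is press-fitted to the hub gearbox in the bench holder. Take the pry wedge from its wooden stand and work it slowly and gently down the seam at the two ends in turn, a little at a time so that neither end ever gets more than 3 mm ahead of the other, until the cover stands 5 to 8 mm off the housing at both ends; then put the wedge back fully down in its stand. Touch the gearbox with the wedge only, without forcing it, and leave the other things on the bench where they are.

Things in the scene. Friction and masses are not known exactly. Their poses are not given: they have to be found in the camera images.
- seam (a point): Mark fixed to the holder, over the middle of the seam, level with the blue cover's top (95 mm above the bench). x points across the seam from silver housing to blue cover, away from the robot within 0.35 rad; y along the seam to the left; z up. The gearbox sits in the jaws up to 5 mm off this mark either way along x only, so the true seam must be found by touch or sight.
- holder: Fixed bench holder with the gearbox; origin 95 mm below seam, same axes; base 150 x 160 x 12 mm. The silver housing ends at the seam in a flat upright flange, 120 mm long (y), 12 mm thick; its +x face is the seam plane and its top edge stands 10 mm above the cover's top, so the wedge can touch the face there. All behind it (-x) is lower. Cover: 120 x 16 x 75 mm.
- left_notch (a point): Mark fixed to the holder at the middle of the left pry notch: 40 mm along +y from seam, same axes, height and up to 5 mm x error. Notches run from 24 to 60 mm off the middle. There the shut cover leaves a 2.5 mm slot before the flange, open right down, with a 45 degree lead-in over the top 5 mm (7.5 mm wide at the mouth). The wedge, flat back against the flange, goes down it.
- right_notch (a point): The same for the right pry notch, 40 mm along -y from seam. Lead-in and slot as at the left. The wedge's taper pushes that end of the cover away from the flange by as much as the blade's thickness at the slot's upper corner (5 mm below the cover's top) exceeds the 2.5 mm slot, less 0.5 to 1 mm of give in the parts and grip.
- left_end (a joint): How far the cover's left (+y) end has opened at its notch, as an angle about the other end's pin: mm = 80 x rad; 0 shut, 0.0625 is 5 mm; starts up to 0.6 mm open. Needs about 5 N across the seam plus about 1.1 N per mm/s of opening (old sealant), so push slowly: about 20 mm/s downward. It stays where it is left; the other end is not moved.
- right_end (a joint): The same for the cover's right (-y) end, turning about the left end's pin; same stiffness and start. The seam faces are soft castings: the wedge's contact forces on the gearbox, added up, must stay under 40 N (at 20 mm/s downward they come to roughly half of that).
- wedge_grip (a point): Centre of the orange handle of the pry wedge (loose, upright, about 120 g). Handle 28 (x) x 32 (y) x 60 (z) mm. Below it a white blade 55 mm long, 16 mm wide (y), its tip 85 mm below this point. The wedge stands with its stand's heading, taper side (+x) away from the robot, as needed at the seam.
- wedge: The same pry wedge; origin 85 mm below wedge_grip, level with the blade's tip, same axes. The blade's flat back is a plane 7 mm to the -x side of the origin; the taper faces +x: blade 2 mm thick at the tip, growing evenly to 14 mm at the handle, 55 mm up.
- stand_mouth (a point): Middle of the pocket's mouth on top of the wooden wedge stand (fixed block, 80 x 80 mm, 65 mm tall). Pocket 19 (x) x 22 (y) mm, 62 mm deep. The handle's underside rests on the block's top: fully down, wedge_grip is 30 mm above this point. x points away from the robot within 0.35 rad.
- mug: white ceramic mug, 80 mm across, 90 mm tall; origin under its centre. Leave it alone.
- driver: screwdriver lying on the bench. Leave it alone.
- bin: green open parts bin, 100 x 130 x 60 mm; origin under its centre. Leave it alone.
- bearing: steel ring bearing lying flat, 38 mm across, 10 mm tall. Leave it alone.
There are look-alikes about, which are no part of the job. Of the things like the part that bears stand_mouth, leave any that is turquoise; of the rest the smaller one is meant. Of the things that look like the wedge, the smaller one is meant.

How it is judged:
On the way, in this order (a step that is already met when the one before it is completed fails the run):
1. one end of the cover is opened by more than 1.5 mm with the wedge (value of joint any of left_end, right_end above 0.01875 rad), for 0.2 s.
2. both ends are opened by more than 2 mm (value of joint each of left_end, right_end above 0.025 rad), for 0.2 s.
3. both ends are opened by more than 5 mm (value of joint each of left_end, right_end above 0.0625 rad), for 0.2 s.
At the end, for the whole second after the job is handed in: Both ends of the cover stand 5 to 8 mm open (each joint 0.0625 to 0.1 rad), and the wedge is released, at rest, upright (within 0.12 rad) and fully down in its stand's pocket: handle centre within 8 mm sideways of the mouth's middle and 20 to 34 mm above it (all of step 3 and value of joint each of left_end, right_end below 0.1 rad and horizontal distance between wedge_grip and stand_mouth below 0.008 m and z of wedge_grip in the frame of stand_mouth between 0.02 and 0.034 m and angle between wedge_grip's own z axis and vertical below 0.12 rad and linear speed of wedge below 0.02 m/s); the robot touches nothing.
It fails at once if one end of the cover gets 3 to 3.5 mm ahead of the other (cocked on its pins) ((value of joint left_end above 0.04375 rad and value of joint right_end below 0.00625 rad) or (value of joint left_end above 0.05 rad and value of joint right_end below 0.0125 rad) or (value of joint left_end above 0.05625 rad and value of joint right_end below 0.01875 rad) or (value of joint left_end above 0.0625 rad and value of joint right_end below 0.025 rad) or (value of joint left_end above 0.06875 rad and value of joint right_end below 0.03125 rad) or (value of joint left_end above 0.075 rad and value of joint right_end below 0.0375 rad) or (value of joint left_end above 0.08125 rad and value of joint right_end below 0.04375 rad) or (value of joint left_end above 0.0875 rad and value of joint right_end below 0.05 rad) or (value of joint left_end above 0.09375 rad and value of joint right_end below 0.05625 rad) or (value of joint left_end above 0.1 rad and value of joint right_end below 0.0625 rad) or (value of joint left_end above 0.10625 rad and value of joint right_end below 0.06875 rad) or (value of joint left_end above 0.1125 rad and value of joint right_end below 0.075 rad) or (value of joint right_end above 0.04375 rad and value of joint left_end below 0.00625 rad) or (value of joint right_end above 0.05 rad and value of joint left_end below 0.0125 rad) or (value of joint right_end above 0.05625 rad and value of joint left_end below 0.01875 rad) or (value of joint right_end above 0.0625 rad and value of joint left_end below 0.025 rad) or (value of joint right_end above 0.06875 rad and value of joint left_end below 0.03125 rad) or (value of joint right_end above 0.075 rad and value of joint left_end below 0.0375 rad) or (value of joint right_end above 0.08125 rad and value of joint left_end below 0.04375 rad) or (value of joint right_end above 0.0875 rad and value of joint left_end below 0.05 rad) or (value of joint right_end above 0.09375 rad and value of joint left_end below 0.05625 rad) or (value of joint right_end above 0.1 rad and value of joint left_end below 0.0625 rad) or (value of joint right_end above 0.10625 rad and value of joint left_end below 0.06875 rad) or (value of joint right_end above 0.1125 rad and value of joint left_end below 0.075 rad)).
It fails at once if the wedge is forced against the gearbox or holder with over 40 N (contact force between wedge and holder above 40 N).
It fails at once if the fingers touch the gearbox or holder with over 3 N (contact force between the fingers and holder above 3 N).
It fails at once if the arm touches the gearbox or holder with over 3 N (contact force between the arm and holder above 3 N).
It fails at once if a bystander (mug, screwdriver, bin or bearing) is moved by over 30 mm (distance of any of mug, driver, bin, bearing from where it was at the start of the episode above 0.03 m).
It also fails if it takes over 72 s, if anything falls off the work surface, if the arm or the gripper's body presses on something with over 40 N, if the wrist force passes 120 N, or if a joint passes its speed limit or range.

## Working session

There is one attempt and no reset: what is moved stays moved. The work goes in short steps, Python scripts to look and compute and a tool call to move; the robot and the scene stay as the last step left them, time stands still between calls to the robot, and variables do not carry over. Pictures are saved under pics/ and viewed, at most 10 in all, crops included, and the job is handed in when it is done.

Besides the shell and the picture viewer there is one more tool, called after "Request:" as name(argument=value, ...) on one line, values as JSON. apply_moves: Moves the arm, as the interface text tells. Its arguments: {"type":"object","properties":{"dp":{"type":"array"},"twist":{"type":"array"},"fingers":{"type":"array"},"newtons":{"type":"number"}},"required":["dp","twist","fingers"]}

```bash
mkdir -p pics
python3 - <<'E'
from bench import ctrl,get_image,calibration
import cv2
for n in("side","top"):
    im=get_image(n); cv2.imwrite(f"pics/{n}0.png",im[:,:,::-1]); print(n,calibration(n))
print(ctrl.get_state())
E
```

```text
side {'fx': 506.5320908254485, 'fy': 506.5320908254485, 'cx': 322.2188347601383, 'cy': 239.304947111504, 'eye': array([-0.08860202,  0.69890238,  0.89700934]), 'attitude': array([ 0.36484745, -0.93873851, -2.19906711])}
top {'fx': 481.2975371965185, 'fy': 481.2975371965185, 'cx': 313.3925620682675, 'cy': 242.95165291746068, 'eye': array([0.39583462, 0.08272775, 0.95112974]), 'attitude': array([ 0.0599823 , -0.10530294, -1.55807615])}
{'time': 0.1, 'joint_positions': array([ 1.11613073,  0.3217822 , -0.0700678 ,  1.45153605,  0.02259781,
        1.37078982, -0.05690717]), 'qd': array([ 0.00109635, -0.00206329,  0.0006722 , -0.00329491, -0.00010724,
        0.00020954, -0.00189251]), 'joint_torque': array([-1.07262229e-04, -4.92573059e+01, -4.05630218e-01, -3.13398242e+01,
       -6.41041668e-02,  3.94743495e-02,  1.00096520e-04]), 'position': array([ 0.29338954, -0.57947548,  0.22155761]), 'tool_rot': array([-3.05408150e+00, -7.29232927e-01,  7.73951974e-04]), 'ft_force': array([-0.15876119,  0.14042423,  0.20897404]), 'torque': array([ 0.01188455, -0.0564104 , -0.03862359]), 'grip_force': 0.0, 'grip_width': 1.0011021989058109}
```

View pics/side0.png

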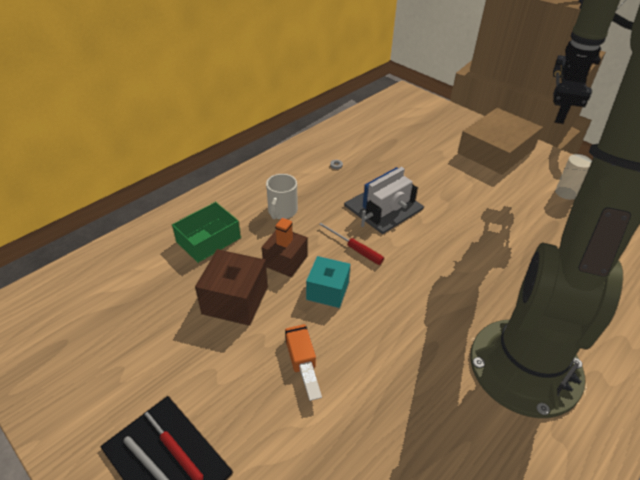

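View pics/top0.png

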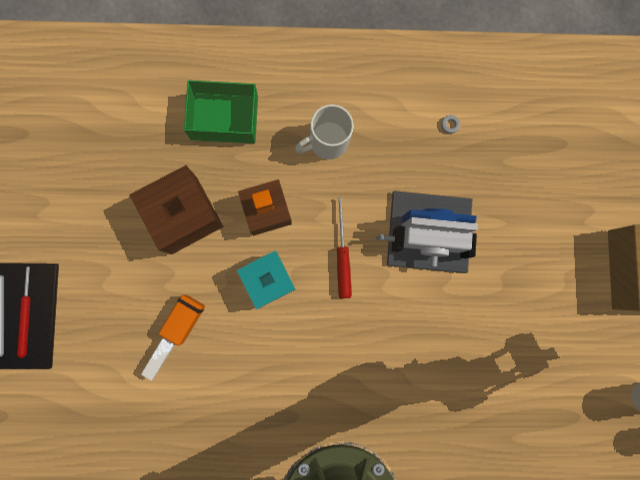

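Candidates for the stand, in top-view pixels:
- large brown block at (175,207)
- small brown block at (264,207)
- turquoise block at (266,280)

Candidates for the wedge:
- small upright orange one at (262,200)
- large one lying down at (175,335)

I choose the small brown stand and the small wedge standing in it. The gearbox is at (432,232). Next I'll check with a close crop and measure.

```bash
cat > h.py <<'E'
import numpy as np,cv2
from scipy.spatial.transform import Rotation as R
from bench import ctrl,get_image,calibration
def ray(n,uv):
    c=calibration(n);uv=np.atleast_2d(uv).astype(float)
    d=np.c_[(uv[:,0]-c['cx'])/c['fx'],-(uv[:,1]-c['cy'])/c['fy'],-np.ones(len(uv))]
    return c['eye'],R.from_rotvec(c['attitude']).apply(d)
def onz(n,uv,z):
    e,d=ray(n,uv); return e+d*((z-e[2])/d[:,2])[:,None]
def proj(n,P):
    c=calibration(n);q=R.from_rotvec(c['attitude']).inv().apply(np.atleast_2d(P)-c['eye'])
    return np.c_[c['cx']+c['fx']*q[:,0]/-q[:,2],c['cy']-c['fy']*q[:,1]/-q[:,2]]
E
python3 - <<'E'
from h import *
t=cv2.imread('pics/top0.png');s=cv2.imread('pics/side0.png')
for n,im,box in(('top',t,(225,170,310,250)),('side',s,(255,210,320,280))):
    hsv=cv2.cvtColor(im,cv2.COLOR_BGR2HSV);x0,y0,x1,y1=box
    m=np.zeros(im.shape[:2],np.uint8);m[y0:y1,x0:x1]=255
    o=cv2.inRange(hsv,(5,190,120),(18,255,255))&m
    c=max(cv2.findContours(o,0,2)[0],key=cv2.contourArea)
    r=cv2.minAreaRect(c);print(n,'orange',cv2.contourArea(c),r)
    if n=='top':
        b=cv2.boxPoints(r);print(onz(n,b,.125),onz(n,[r[0]],.125))
hsv=cv2.cvtColor(t,cv2.COLOR_BGR2HSV)
print('hsv stand',hsv[215,255],hsv[195,245],hsv[225,270],'bench',hsv[180,225],'plate',hsv[265,450],hsv[200,400])
a=cv2.resize(t[165:255,225:315],None,fx=4.4,fy=4.4,interpolation=3)
b=cv2.resize(t[180:280,380:485],None,fx=3.96,fy=3.96,interpolation=3)
cs=cv2.resize(s[205:285,255:325],None,fx=2.5,fy=2.5)
b=cv2.resize(b,(400,396));a=cv2.resize(a,(396,396))
out=np.hstack([a,b]);cv2.imwrite('pics/crop1.png',out)
E
```

```text
top orange 254.5 ((261.7064208984375, 198.6881103515625), (15.899917602539062, 17.815568923950195), 73.3007583618164)
[[0.56824572 0.16878402 0.125     ]
 [0.57777703 0.13936048 0.125     ]
 [0.55098135 0.13092094 0.125     ]
 [0.54153779 0.16027247 0.125     ]] [[0.55960967 0.14984403 0.125     ]]
side orange 80.0 ((283.5000305175781, 224.00003051757812), (9.192387580871582, 12.020814895629883), 45.0)
hsv stand [ 13 157  81] [ 11 163  91] [ 12 158  76] bench [ 17 130 163] plate [90 10 76] [18 16 80]
```

View pics/crop1.png

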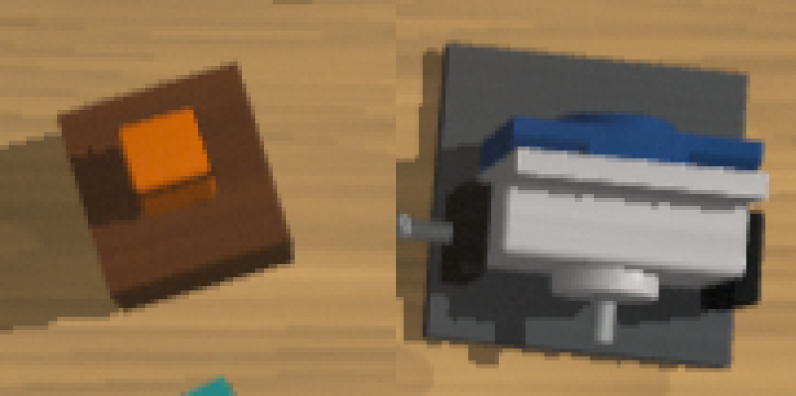

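The crop shows the small wedge standing in the small brown stand. The flange's top far edge, which is the seam, runs from about crop pixel (515,150) to (768,175).

Run:
```python
from h import *
t=cv2.imread('pics/top0.png');hsv=cv2.cvtColor(t,cv2.COLOR_BGR2HSV)
pl=np.array([[393.6,190.9],[472.1,198.4],[467.7,272.7],[387.6,264.6]])
P=onz('top',pl,.012);print(P[:,:2],P.mean(0));e=[np.linalg.norm(P[i]-P[i-1]) for i in range(4)];print('sides',e)
yv=(P[0]-P[1])/np.linalg.norm(P[0]-P[1]);yv2=(P[3]-P[2])/np.linalg.norm(P[3]-P[2])
print('yaw y-edges',np.arctan2(-yv[0],yv[1]),np.arctan2(-yv2[0],yv2[1]),'x-edges',[np.arctan2(d[1],d[0]) for d in (P[0]-P[3],P[1]-P[2])])
# seam edge: saturation crossing blue->silver, per column
S=hsv[:,:,1].astype(float);pts=[]
for u in range(414,475):
    col=S[200:232,u]
    i=np.where((col[:-1]>70)&(col[1:]<=70))[0]
    if len(i): k=i[-1]; pts.append((u,200+k+(col[k]-70)/(col[k]-col[k+1])))
pts=np.array(pts);p=np.polyfit(pts[:,0],pts[:,1],1);r=pts[:,1]-np.polyval(p,pts[:,0]);g=abs(r)<.6;p=np.polyfit(pts[g,0],pts[g,1],1)
print(len(pts),g.sum(),p,abs(r).max())
# ends via brightness along flange
V=hsv[:,:,2].astype(float)
for u in list(range(406,416))+list(range(468,482)): 
    v=int(round(np.polyval(p,u)+3)); print(u,v,hsv[v,u],end=';')
Q=onz('top',[(u,np.polyval(p,u)) for u in (412,477)],.105);print(Q);d=Q[0]-Q[1];print(np.linalg.norm(d),np.arctan2(-d[0],d[1]),Q.mean(0))
m=(cv2.inRange(hsv,(0,120,40),(14,200,110)));m[:170]=0;m[240:]=0;m[:,:236]=0;m[:,295:]=0
c=max(cv2.findContours(m,0,2)[0],key=cv2.contourArea);r=cv2.minAreaRect(c);print('stand',r,onz('top',cv2.boxPoints(r),.065)[:,:2])
hull=cv2.approxPolyDP(cv2.convexHull(c),2.5,True)[:,0];print(hull, onz('top',hull,.065)[:,:2])
```

```text
[[ 0.6018187  -0.10310042]
 [ 0.58904483 -0.26097899]
 [ 0.44028981 -0.24843593]
 [ 0.45446811 -0.09006685]] [ 0.52140536 -0.17564555  0.012     ]
sides [np.float64(0.1479258945537984), np.float64(0.15839448349067115), np.float64(0.14928289444428788), np.float64(0.15900248236206788)]
yaw y-edges -0.08073361763990425 -0.08928888502775469 x-edges [np.float64(-0.08822320514458179), np.float64(-0.08412124311787413)]
61 61 [9.97882504e-02 1.75418029e+02] 0.31398965710249627
406 219 [109 123  58];407 219 [110 108  59];408 219 [109  66  66];409 219 [120   3  78];410 219 [15 12 88];411 219 [ 10   7 107];412 220 [ 15   8 191];413 220 [ 10   9 179];414 220 [ 10   9 180];415 220 [ 10   8 181];468 225 [ 23   6 185];469 225 [ 18   7 183];470 225 [  8   6 182];471 225 [  0   6 183];472 226 [  8   6 184];473 226 [ 12   7 186];474 226 [ 10   8 187];475 226 [ 13  10 186];476 226 [ 11  11 186];477 226 [ 17  46 187];478 226 [ 17 127 191];479 226 [ 17 128 193];480 226 [ 17 128 193];481 226 [ 17 129 192];[[ 0.53527168 -0.11742754  0.105     ]
 [ 0.52516687 -0.23468093  0.105     ]]
0.11768800157086837 -0.08596684106411628 [ 0.53021928 -0.17605423  0.105     ]
stand ((264.43121337890625, 207.2706756591797), (46.167232513427734, 42.81483840942383), 73.3007583618164) [[0.58477014 0.20039732]
 [0.60942854 0.12447536]
 [0.52606909 0.09844177]
 [0.50206382 0.17382587]]
[[278 180]
 [290 223]
 [253 234]
 [238 192]] [[0.6075258  0.12500926]
 [0.52645918 0.10135933]
 [0.50497512 0.16939568]
 [0.5834866  0.19905213]]
```

Request:
apply_moves(dp=[[0,0,-0.002],[0,0,-0.002],[0,0,-0.002],[0,0,-0.002],[0,0,-0.002],[0,0,0],[0,0,0],[0,0,0],[0,0,0],[0,0,0]], twist=[[0,0,-0.141],[0,0,-0.141],[0,0,-0.141],[0,0,-0.141],[0,0,-0.141],[0,0,-0.141],[0,0,-0.141],[0,0,-0.141],[0,0,-0.141],[0,0,-0.141]], fingers=[0,0,0,0,0,0,0,0,0,0], newtons=40)

```text
time: 1.1
position: [0.2935, -0.5796, 0.2319]
tool_rot: [-1.846, -2.541, -0.001]
ft_force: [0.2, -0.4, -0.6]
grip_width: 1.001
grip_force: 0.0
```

```bash
cat >> h.py <<'E'
def need(x,y,z,yaw):
    s=ctrl.get_state();T=R.from_rotvec(s['tool_rot']);p=np.array(s['position'])
    D=np.c_[[-np.sin(yaw),np.cos(yaw),0],[np.cos(yaw),np.sin(yaw),0],[0,0,-1]]
    print('t',s['time'],'p',p.round(4),'F',s['ft_force'].round(2),'w',round(s['grip_width']*87,2),round(s['grip_force'],1))
    print('dp(tool)',T.inv().apply(np.array([x,y,z])-p).round(4),'dp(final axes)',(D.T@(np.array([x,y,z])-p)).round(4),'twist',(T.inv()*R.from_matrix(D)).as_rotvec().round(4))
E
python3 -c "
from h import *
need(.5596,.1498,.225,.311)"
```

```text
t 1.1 p [ 0.2935 -0.5796  0.2319] F [ 0.22 -0.35 -0.62] w 87.12 0.0
dp(tool) [0.6116 0.4783 0.0075] dp(final axes) [0.613  0.4766 0.0069] twist [-0.0002 -0.0011  0.0028]
```

Request:
apply_moves(dp=[[0.0306,0.0239,0],[0.0306,0.0239,0],[0.0306,0.0239,0],[0.0306,0.0239,0],[0.0306,0.0239,0],[0.0306,0.0239,0],[0.0306,0.0239,0],[0.0306,0.0239,0],[0.0306,0.0239,0],[0.0306,0.0239,0]], twist=[[0,0,0],[0,0,0],[0,0,0],[0,0,0],[0,0,0],[0,0,0],[0,0,0],[0,0,0],[0,0,0],[0,0,0]], fingers=[0,0,0,0,0,0,0,0,0,0])

```text
time: 2.1
position: [0.4287, -0.2142, 0.2323]
tool_rot: [-1.854, -2.536, 0.001]
ft_force: [-0.2, -0.1, 0.2]
grip_width: 1.002
grip_force: 0.0
```

Request:
apply_moves(dp=[[0.0306,0.0239,0],[0.0306,0.0239,0],[0.0306,0.0239,0],[0.0306,0.0239,0],[0.0306,0.0239,0],[0.0306,0.0239,0],[0.0306,0.0239,0],[0.0306,0.0239,0],[0.0306,0.0239,0],[0,0,0]], twist=[[0,0,0],[0,0,0],[0,0,0],[0,0,0],[0,0,0],[0,0,0],[0,0,0],[0,0,0],[0,0,0],[0,0,0]], fingers=[0,0,0,0,0,0,0,0,0,0])

```text
time: 3.1
position: [0.5498, 0.1187, 0.2322]
tool_rot: [-1.841, -2.541, -0.006]
ft_force: [-0.2, -0.3, 0.6]
grip_width: 1.0
grip_force: 0.0
```

```bash
python3 -c "
from h import *
need(.5596,.1498,.083,.311)"
```

```text
t 3.1 p [0.5498 0.1187 0.2322] F [-0.2  -0.28  0.6 ] w 86.98 0.0
dp(tool) [0.0258 0.0189 0.1494] dp(final axes) [0.0267 0.0189 0.1492] twist [ 0.001  -0.0048  0.0059]
```

Request:
apply_moves(dp=[[0.0267,0.019,0.004],[0,0,0.035],[0,0,0.04],[0,0,0.04],[0,0,0.03],[0,0,0],[0,0,0]], twist=[[0,-0.005,0.006],[0,0,0],[0,0,0],[0,0,0],[0,0,0],[0,0,0],[0,0,0]], fingers=[0,0,0,0,0,0,0])

```text
time: 3.8
position: [0.5603, 0.142, 0.0838]
tool_rot: [1.86, 2.527, -0.005]
ft_force: [-0.7, -1.2, 0.4]
grip_width: 1.005
grip_force: 0.0
```

```bash
python3 -c "
from h import *
need(.5596,.1498,.083,.311)"
```

```text
t 3.8 p [0.5603 0.142  0.0838] F [-0.71 -1.24  0.35] w 87.4 0.0
dp(tool) [0.0077 0.0017 0.0008] dp(final axes) [0.0077 0.0017 0.0008] twist [-0.0007  0.0048 -0.0093]
```

Request:
apply_moves(dp=[[0.0077,0.0017,0],[0,0,0],[0,0,0],[0,0,0],[0,0,0],[0,0,0],[0,0,0],[0,0,0],[0,0,0],[0,0,0]], twist=[[0,0.004,-0.009],[0,0,0],[0,0,0],[0,0,0],[0,0,0],[0,0,0],[0,0,0],[0,0,0],[0,0,0],[0,0,0]], fingers=[0,0.3,0.6,0.8,0.8,0.8,0.8,0.8,0.8,0.8])

```text
time: 4.8
position: [0.5596, 0.1501, 0.0834]
tool_rot: [1.85, 2.538, -0.001]
ft_force: [0.8, 0.4, 0.6]
grip_width: 0.317
grip_force: 40.0
```

```bash
python3 -c "
from h import *
need(.5596,.1498,.083,.311)"
```

```text
t 4.8 p [0.5596 0.1501 0.0834] F [0.77 0.38 0.61] w 27.59 40.0
dp(tool) [-0.0003 -0.0001  0.0004] dp(final axes) [-0.0003 -0.0001  0.0004] twist [-0.0002  0.0011  0.    ]
```

Request:
apply_moves(dp=[[0,0,-0.01],[0,0,-0.025],[0,0,-0.03],[0,0,-0.03],[0,0,-0.028],[0,0,0]], twist=[[0,0,0],[0,0,0],[0,0,0],[0,0,0],[0,0,0],[0,0,0]], fingers=[0.8,0.8,0.8,0.8,0.8,0.8], newtons=60)

```text
time: 5.4
position: [0.5619, 0.1516, 0.2113]
tool_rot: [1.847, 2.534, 0.008]
ft_force: [0.4, 0.7, -1.5]
grip_width: 0.317
grip_force: 60.0
```

Request:
apply_moves(dp=[[0,0,0],[0,0,0],[0,0,0]], twist=[[0,0,0.133],[0,0,0.132],[0,0,0.132]], fingers=[0.8,0.8,0.8])

```text
time: 5.7
position: [0.559, 0.1501, 0.2056]
tool_rot: [2.32, 2.118, -0.003]
ft_force: [0.1, 0.1, -1.1]
grip_width: 0.318
grip_force: 60.0
```

```bash
python3 -c "
from h import *
need(.5437,-.1371,.2034,-.086)"
```

```text
t 5.7 p [0.559  0.1501 0.2056] F [ 0.14  0.09 -1.06] w 27.66 60.0
dp(tool) [-0.2874  0.0109  0.0027] dp(final axes) [-0.2874  0.0094  0.0022] twist [-0.001   0.0015 -0.0053]
```

Request:
apply_moves(dp=[[-0.029,0.001,0],[-0.04,0.001,0],[-0.04,0.001,0],[-0.04,0.001,0],[-0.04,0.001,0],[-0.04,0.002,0],[-0.035,0.001,0],[-0.0235,0.001,0],[0,0,0],[0,0,0]], twist=[[0,0,-0.005],[0,0,0],[0,0,0],[0,0,0],[0,0,0],[0,0,0],[0,0,0],[0,0,0],[0,0,0],[0,0,0]], fingers=[0.8,0.8,0.8,0.8,0.8,0.8,0.8,0.8,0.8,0.8])

```text
time: 6.7
position: [0.5447, -0.1368, 0.2059]
tool_rot: [-2.31, -2.128, 0.001]
ft_force: [-0.3, 0.6, -1.4]
grip_width: 0.318
grip_force: 60.0
```

```bash
python3 -c "
from h import *
need(.5437,-.1371,.1824,-.086)
for n in('side','top'): cv2.imwrite(f'pics/{n}1.png',get_image(n)[:,:,::-1])
a=cv2.imread('pics/side1.png')[140:240,330:440];b=cv2.imread('pics/top1.png')[170:290,370:490]
cv2.imwrite('pics/crop2.png',np.hstack([cv2.resize(a,(400,400),interpolation=3),cv2.resize(b,(400,400),interpolation=3)]))"
```

```text
t 6.7 p [ 0.5447 -0.1368  0.2059] F [-0.3   0.55 -1.41] w 27.65 60.0
dp(tool) [-0.0004 -0.0009  0.0235] dp(final axes) [-0.0004 -0.0009  0.0235] twist [-0.0011 -0.0002  0.0042]
```

View pics/crop2.png

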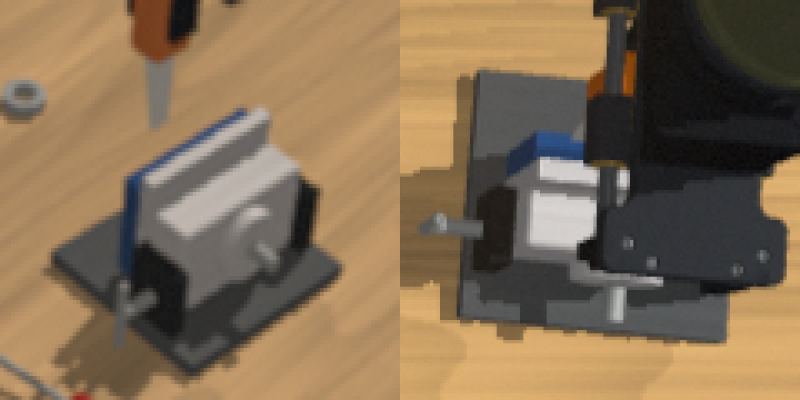

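The wedge hangs over the left notch. In the side view its tip is at full pixel (373,172), and the silver flange's left top corner is near (370,185).

```bash
python3 -c "
from h import *
ex=np.array([.996,-.086,0]);ey=np.array([.086,.996,0]);p=np.array([.5447,-.1368,.1325])
print('tip back/front',proj('side',[p-.007*ex,p-.005*ex+.008*ey,p-.007*ex-.008*ey]))
s=np.array([.5302,-.1761,.105])
print('flange far L,R near L',proj('side',[s+.06*ey,s-.06*ey,s+.06*ey-.012*ex]))
im=cv2.cvtColor(cv2.imread('pics/side1.png'),cv2.COLOR_BGR2HSV)
for v in (176,180,184,188): print(v,[(u,*im[v,u][1:]) for u in range(362,384)])
"
```

```text
tip back/front [[373.92900666 171.69679611]
 [371.09874365 172.52941747]
 [376.18940582 170.49883423]]
flange far L,R near L [[368.58488282 184.1624668 ]
 [401.18262703 166.47854349]
 [371.8975675  186.44743104]]
176 [(362, np.uint8(114), np.uint8(172)), (363, np.uint8(113), np.uint8(170)), (364, np.uint8(112), np.uint8(168)), (365, np.uint8(114), np.uint8(168)), (366, np.uint8(113), np.uint8(169)), (367, np.uint8(112), np.uint8(168)), (368, np.uint8(112), np.uint8(168)), (369, np.uint8(114), np.uint8(168)), (370, np.uint8(113), np.uint8(170)), (371, np.uint8(114), np.uint8(170)), (372, np.uint8(112), np.uint8(171)), (373, np.uint8(114), np.uint8(172)), (374, np.uint8(115), np.uint8(173)), (375, np.uint8(115), np.uint8(171)), (376, np.uint8(110), np.uint8(169)), (377, np.uint8(97), np.uint8(158)), (378, np.uint8(72), np.uint8(138)), (379, np.uint8(22), np.uint8(106)), (380, np.uint8(73), np.uint8(109)), (381, np.uint8(100), np.uint8(115)), (382, np.uint8(71), np.uint8(125)), (383, np.uint8(31), np.uint8(138))]
180 [(362, np.uint8(114), np.uint8(168)), (363, np.uint8(113), np.uint8(16
[... 1628 characters left out ...]
), np.uint8(87)), (365, np.uint8(120), np.uint8(66)), (366, np.uint8(159), np.uint8(64)), (367, np.uint8(113), np.uint8(72)), (368, np.uint8(35), np.uint8(87)), (369, np.uint8(15), np.uint8(103)), (370, np.uint8(22), np.uint8(106)), (371, np.uint8(22), np.uint8(106)), (372, np.uint8(19), np.uint8(106)), (373, np.uint8(19), np.uint8(105)), (374, np.uint8(17), np.uint8(106)), (375, np.uint8(19), np.uint8(107)), (376, np.uint8(19), np.uint8(106)), (377, np.uint8(17), np.uint8(105)), (378, np.uint8(22), np.uint8(104)), (379, np.uint8(20), np.uint8(104)), (380, np.uint8(19), np.uint8(118)), (381, np.uint8(19), np.uint8(137)), (382, np.uint8(20), np.uint8(156)), (383, np.uint8(20), np.uint8(177))]
```

Request:
apply_moves(dp=[[0,0,0.01],[0,0,0.01],[0,0,0.008],[0,0,0.0055],[0,0,0],[0,0,0]], twist=[[0,0,0],[0,0,0],[0,0,0],[0,0,0],[0,0,0],[0,0,0]], fingers=[0.8,0.8,0.8,0.8,0.8,0.8])

```text
time: 7.4
position: [0.5453, -0.137, 0.1732]
tool_rot: [2.309, 2.129, -0.001]
ft_force: [0.5, 0.1, -0.8]
grip_width: 0.314
grip_force: 60.0
```

Request:
apply_moves(dp=[[0,-0.001,0],[0,-0.001,0],[0,0,0]], twist=[[0,0,0],[0,0,0],[0,0,0]], fingers=[0.8,0.8,0.8])

```text
time: 7.7
position: [0.5433, -0.1369, 0.1736]
tool_rot: [2.309, 2.129, -0.001]
ft_force: [-0.9, 0.0, -2.3]
grip_width: 0.316
grip_force: 60.0
```

Request:
apply_moves(dp=[[0,-0.0008,0],[0,-0.0007,0],[0,0,0]], twist=[[0,0,0],[0,0,0],[0,0,0]], fingers=[0.8,0.8,0.8])

```text
time: 8.0
position: [0.5417, -0.1367, 0.1733]
tool_rot: [2.309, 2.129, -0.001]
ft_force: [-0.3, 0.1, -1.2]
grip_width: 0.317
grip_force: 60.0
```

Request:
apply_moves(dp=[[0,-0.0008,0],[0,-0.0007,0],[0,0,0]], twist=[[0,0,0],[0,0,0],[0,0,0]], fingers=[0.8,0.8,0.8])

```text
time: 8.3
position: [0.5401, -0.1366, 0.1733]
tool_rot: [2.309, 2.129, -0.001]
ft_force: [-0.3, -0.3, -0.8]
grip_width: 0.318
grip_force: 60.0
```

Request:
apply_moves(dp=[[0,-0.0005,0],[0,-0.0005,0],[0,0,0]], twist=[[0,0,0],[0,0,0],[0,0,0]], fingers=[0.8,0.8,0.8])

```text
time: 8.6
position: [0.5394, -0.1365, 0.1733]
tool_rot: [2.309, 2.129, -0.0]
ft_force: [0.8, -0.2, -2.2]
grip_width: 0.317
grip_force: 60.0
```

Request:
apply_moves(dp=[[0,-0.0005,0],[0,-0.0005,0],[0,0,0],[0,0,0]], twist=[[0,0,0],[0,0,0],[0,0,0],[0,0,0]], fingers=[0.8,0.8,0.8,0.8])

```text
time: 9.0
position: [0.5391, -0.1365, 0.1736]
tool_rot: [2.308, 2.128, 0.001]
ft_force: [3.9, 0.3, -3.7]
grip_width: 0.316
grip_force: 60.0
```

Request:
apply_moves(dp=[[0,0.0006,0],[0,0,0.002],[0,0,0.002],[0,0,0.002],[0,0,0.002],[0,0,0.0015],[0,0,0]], twist=[[0,0,0],[0,0,0],[0,0,0],[0,0,0],[0,0,0],[0,0,0],[0,0,0]], fingers=[0.8,0.8,0.8,0.8,0.8,0.8,0.8])

```text
time: 9.7
position: [0.5393, -0.1366, 0.1637]
tool_rot: [2.308, 2.129, 0.0]
ft_force: [5.5, 0.6, -2.4]
grip_width: 0.316
grip_force: 60.0
```

Request:
apply_moves(dp=[[0,0,0.0015],[0,0,0.0015],[0,0,0.0015],[0,0,0.001]], twist=[[0,0,0],[0,0,0],[0,0,0],[0,0,0]], fingers=[0.8,0.8,0.8,0.8])

```text
time: 10.1
position: [0.5393, -0.1366, 0.1588]
tool_rot: [2.308, 2.128, 0.0]
ft_force: [4.2, -0.2, 5.0]
grip_width: 0.32
grip_force: 60.0
```

Request:
apply_moves(dp=[[0,0.0003,0.0015],[0,0,0.0015],[0,0,0.0015],[0,0,0]], twist=[[0,0,0],[0,0,0],[0,0,0],[0,0,0]], fingers=[0.8,0.8,0.8,0.8])

```text
time: 10.5
position: [0.5394, -0.1366, 0.1547]
tool_rot: [2.308, 2.128, -0.001]
ft_force: [2.5, 0.2, 6.8]
grip_width: 0.317
grip_force: 60.0
```

Request:
apply_moves(dp=[[0,0,0.0015],[0,0,0.0015],[0,0,0.0015],[0,0,0.001],[0,0,0]], twist=[[0,0,0],[0,0,0],[0,0,0],[0,0,0],[0,0,0]], fingers=[0.8,0.8,0.8,0.8,0.8])

```text
time: 11.0
position: [0.5394, -0.1367, 0.1495]
tool_rot: [2.308, 2.128, -0.001]
ft_force: [2.1, 0.1, 8.8]
grip_width: 0.316
grip_force: 60.0
```

Request:
apply_moves(dp=[[0,0,0.001],[0,0,0],[0,0,0]], twist=[[0,0,0],[0,0,0],[0,0,0]], fingers=[0.8,0.8,0.8])

```text
time: 11.3
position: [0.5394, -0.1367, 0.1484]
tool_rot: [2.308, 2.128, -0.001]
ft_force: [3.5, 0.1, 7.8]
grip_width: 0.317
grip_force: 60.0
```

Request:
apply_moves(dp=[[0,0,-0.005],[0,0.0005,-0.01],[0,0.0005,-0.015],[0,0.001,-0.015],[0,0,-0.008],[0,0,0]], twist=[[0,0,0],[0,0,0],[0,0,0],[0,0,0],[0,0,0],[0,0,0]], fingers=[0.8,0.8,0.8,0.8,0.8,0.8])

```text
time: 11.9
position: [0.5404, -0.1367, 0.2006]
tool_rot: [2.31, 2.129, -0.003]
ft_force: [0.8, 0.4, -1.4]
grip_width: 0.315
grip_force: 60.0
```

Request:
apply_moves(dp=[[-0.02,0,0],[-0.03,0,0],[-0.02,0,0],[-0.01,0,0],[0,0,0],[0,0,0]], twist=[[0,0,0],[0,0,0],[0,0,0],[0,0,0],[0,0,0],[0,0,0]], fingers=[0.8,0.8,0.8,0.8,0.8,0.8])

```text
time: 12.5
position: [0.5345, -0.2149, 0.1998]
tool_rot: [-2.308, -2.13, 0.0]
ft_force: [0.7, 0.8, -1.1]
grip_width: 0.319
grip_force: 60.0
```

```bash
python3 -c "
from h import *
ex=np.array([.9963,-.0859]);q=np.array([.5394,-.1366])+.0015*ex-.08*np.array([.0859,.9963]);print(q)
need(*q,.1637,-.086)
cv2.imwrite('pics/side2.png',get_image('side')[:,:,::-1])
a=[cv2.resize(cv2.imread(f'pics/side{i}.png')[155:235,355:425],(390,446),interpolation=3) for i in (1,2)]
cv2.imwrite('pics/crop3.png',np.hstack(a))"
```

```text
[ 0.53402245 -0.21643285]
t 12.5 p [ 0.5345 -0.2149  0.1998] F [ 0.69  0.8  -1.12] w 27.79 60.0
dp(tool) [-0.0016 -0.0003  0.0361] dp(final axes) [-0.0016 -0.0003  0.0361] twist [-0.0008 -0.0004  0.006 ]
```

View pics/crop3.png

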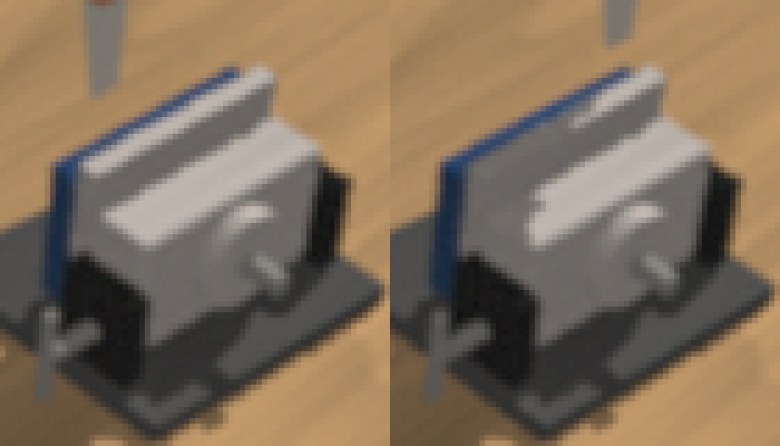

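Request:
apply_moves(dp=[[-0.0016,-0.0003,0.01],[0,0,0.01],[0,0,0.006],[0,0,0.003],[0,0,0],[0,0,0]], twist=[[0,0,0.004],[0,0,0],[0,0,0],[0,0,0],[0,0,0],[0,0,0]], fingers=[0.8,0.8,0.8,0.8,0.8,0.8])

```text
time: 13.15
position: [0.5344, -0.218, 0.1715]
tool_rot: [2.313, 2.124, -0.001]
ft_force: [-0.2, -0.2, -1.5]
grip_width: 0.317
grip_force: 60.0
```

Request:
apply_moves(dp=[[0,-0.0005,0],[0,-0.0005,0],[0,0,0],[0,0,0]], twist=[[0,0,0],[0,0,0],[0,0,0],[0,0,0]], fingers=[0.8,0.8,0.8,0.8])

```text
time: 13.55
position: [0.5333, -0.218, 0.1715]
tool_rot: [2.313, 2.124, -0.001]
ft_force: [-0.2, 0.3, -1.7]
grip_width: 0.313
grip_force: 60.0
```

Request:
apply_moves(dp=[[0,-0.0005,0],[0,-0.0003,0],[0,0,0],[0,0,0]], twist=[[0,0,0],[0,0,0],[0,0,0],[0,0,0]], fingers=[0.8,0.8,0.8,0.8])

```text
time: 13.95
position: [0.5325, -0.2178, 0.1714]
tool_rot: [2.313, 2.124, -0.001]
ft_force: [-0.1, 0.2, -2.2]
grip_width: 0.321
grip_force: 60.0
```

```bash
python3 -c "
from h import *
from h import *
im=[cv2.cvtColor(cv2.imread(f'pics/side{i}.png'),cv2.COLOR_BGR2HSV)[:,:,1].astype(float) for i in (1,2)]
# outer blue edge shift (bench S~113 -> dip) : compare blue right edge & left via correlation
for v in range(186,204,3): print(v,[S[v,360:372].astype(int).tolist() for S in im])
need(.532,-.2164,.1714,-.086)"
```

```text
186 [[114, 114, 114, 107, 59, 102, 160, 141, 79, 8, 20, 21], [114, 113, 111, 93, 30, 169, 162, 134, 64, 0, 21, 21]]
189 [[112, 113, 112, 105, 39, 135, 150, 104, 22, 20, 19, 19], [113, 114, 108, 83, 39, 154, 155, 104, 20, 18, 19, 19]]
192 [[111, 109, 102, 74, 42, 155, 141, 85, 12, 18, 21, 19], [113, 110, 98, 33, 114, 147, 135, 89, 12, 20, 21, 19]]
195 [[3, 7, 10, 58, 124, 147, 124, 48, 6, 20, 22, 22], [7, 3, 21, 99, 147, 146, 124, 47, 6, 20, 20, 22]]
198 [[10, 13, 10, 86, 143, 143, 105, 16, 17, 21, 17, 19], [13, 7, 36, 116, 149, 139, 110, 19, 17, 24, 19, 19]]
201 [[13, 13, 14, 97, 146, 143, 117, 42, 14, 21, 7, 21], [13, 0, 67, 134, 143, 142, 119, 43, 14, 27, 14, 16]]
t 13.95 p [ 0.5325 -0.2178  0.1714] F [-0.15  0.22 -2.22] w 27.89 60.0
dp(tool) [ 0.0014 -0.0006 -0.    ] dp(final axes) [ 0.0014 -0.0006 -0.    ] twist [0.0004 0.001  0.001 ]
```

Request:
apply_moves(dp=[[0,-0.0005,0],[0,0,0],[0,0,0]], twist=[[0,0,0],[0,0,0],[0,0,0]], fingers=[0.8,0.8,0.8])

```text
time: 14.25
position: [0.5323, -0.2178, 0.1715]
tool_rot: [2.313, 2.124, 0.0]
ft_force: [1.9, 0.6, -2.3]
grip_width: 0.32
grip_force: 60.0
```

Request:
apply_moves(dp=[[0,-0.0005,0],[0,0,0],[0,0,0]], twist=[[0,0,0],[0,0,0],[0,0,0]], fingers=[0.8,0.8,0.8])

```text
time: 14.55
position: [0.5322, -0.2178, 0.1715]
tool_rot: [2.312, 2.124, 0.001]
ft_force: [3.3, -0.8, -2.9]
grip_width: 0.32
grip_force: 60.0
```

Request:
apply_moves(dp=[[0,0.0006,0],[0,0,0.002],[0,0,0.002],[0,0,0.002],[0,0,0.002],[0,0,0.0015],[0,0,0.0015],[0,0,0.0015],[0,0,0.0015]], twist=[[0,0,0],[0,0,0],[0,0,0],[0,0,0],[0,0,0],[0,0,0],[0,0,0],[0,0,0],[0,0,0]], fingers=[0.8,0.8,0.8,0.8,0.8,0.8,0.8,0.8,0.8])

```text
time: 15.45
position: [0.5323, -0.2179, 0.1577]
tool_rot: [2.313, 2.124, -0.0]
ft_force: [3.8, 0.1, 2.8]
grip_width: 0.316
grip_force: 60.0
```

Request:
apply_moves(dp=[[0,0,0.0015],[0,0,0.0015],[0,0,0.0015],[0,0,0.0015],[0,0,0.0015],[0,0,0.001],[0,0,0]], twist=[[0,0,0],[0,0,0],[0,0,0],[0,0,0],[0,0,0],[0,0,0],[0,0,0]], fingers=[0.8,0.8,0.8,0.8,0.8,0.8,0.8])

```text
time: 16.15
position: [0.5323, -0.2182, 0.1501]
tool_rot: [2.312, 2.123, -0.001]
ft_force: [0.7, 0.6, 8.3]
grip_width: 0.317
grip_force: 60.0
```

Request:
apply_moves(dp=[[0,0,0.0015],[0,0,0.0015],[0,0,0.0015],[0,0,0.0015],[0,0,0.001],[0,0,0],[0,0,0]], twist=[[0,0,0],[0,0,0],[0,0,0],[0,0,0],[0,0,0],[0,0,0],[0,0,0]], fingers=[0.8,0.8,0.8,0.8,0.8,0.8,0.8])

```text
time: 16.85
position: [0.5323, -0.2184, 0.1432]
tool_rot: [2.312, 2.123, -0.001]
ft_force: [-0.0, -0.0, 7.4]
grip_width: 0.32
grip_force: 60.0
```

Request:
apply_moves(dp=[[0,0,-0.005],[0,0.0005,-0.01],[0,0.0005,-0.015],[0,0.001,-0.015],[0,0,-0.012],[0.02,0,0],[0.03,0,0],[0.02,0,0],[0.01,0,0],[0,0,0]], twist=[[0,0,0],[0,0,0],[0,0,0],[0,0,0],[0,0,0],[0,0,0],[0,0,0],[0,0,0],[0,0,0],[0,0,0]], fingers=[0.8,0.8,0.8,0.8,0.8,0.8,0.8,0.8,0.8,0.8])

```text
time: 17.85
position: [0.5404, -0.1369, 0.1989]
tool_rot: [2.311, 2.128, -0.002]
ft_force: [0.4, 0.3, -1.5]
grip_width: 0.316
grip_force: 60.0
```

```bash
python3 -c "
from h import *
q=np.array([.5394,-.1366])+.0008*np.array([.9963,-.0859])
need(*q,.1734,-.086)
cv2.imwrite('pics/side3.png',get_image('side')[:,:,::-1])
im=[cv2.cvtColor(cv2.imread(f'pics/side{i}.png'),cv2.COLOR_BGR2HSV)[:,:,1].astype(float) for i in (1,2,3)]
for v in range(186,204,3): print(v,[S[v,360:369].astype(int).tolist() for S in im])
for u in range(384,400,3): print(u,[S[156:186,u].astype(int).tolist() for S in im])
"
```

```text
t 17.85 p [ 0.5404 -0.1369  0.1989] F [ 0.4   0.31 -1.47] w 27.53 60.0
dp(tool) [ 0.0002 -0.0002  0.0255] dp(final axes) [ 0.0002 -0.0003  0.0255] twist [-0.0007  0.0012  0.0036]
186 [[114, 114, 114, 107, 59, 102, 160, 141, 79], [114, 113, 111, 93, 30, 169, 162, 134, 64], [113, 114, 112, 103, 28, 159, 159, 138, 77]]
189 [[112, 113, 112, 105, 39, 135, 150, 104, 22], [113, 114, 108, 83, 39, 154, 155, 104, 20], [114, 114, 110, 81, 41, 154, 149, 108, 19]]
192 [[111, 109, 102, 74, 42, 155, 141, 85, 12], [113, 110, 98, 33, 114, 147, 135, 89, 12], [113, 110, 97, 33, 114, 151, 143, 87, 15]]
195 [[3, 7, 10, 58, 124, 147, 124, 48, 6], [7, 3, 21, 99, 147, 146, 124, 47, 6], [7, 3, 18, 93, 143, 147, 128, 48, 6]]
198 [[10, 13, 10, 86, 143, 143, 105, 16, 17], [13, 7, 36, 116, 149, 139, 110, 19, 17], [10, 3, 36, 114, 149, 147, 100, 16, 19]]
201 [[13, 13, 14, 97, 146, 143, 117, 42, 14], [13, 0, 67, 134, 143, 142, 119, 43, 14], [13, 3, 63, 126, 143, 139, 119, 41, 5]]
384 [[114, 113, 114, 113, 112, 111, 113, 111, 113, 113, 114, 112, 112, 113, 115, 115, 98, 27, 103, 73, 5, 21, 22, 21, 18, 19, 17, 22, 19
[... 1605 characters left out ...]
 17, 20, 22, 19, 20, 21, 22, 22, 20, 21], [25, 25, 25, 26, 23, 35, 70, 108, 116, 114, 98, 21, 93, 28, 17, 21, 22, 22, 20, 20, 19, 19, 22, 20, 22, 20, 20, 20, 21, 19], [112, 111, 113, 113, 112, 112, 112, 113, 114, 109, 80, 40, 96, 16, 19, 23, 21, 20, 20, 22, 21, 19, 19, 17, 20, 21, 20, 20, 21, 21]]
399 [[115, 114, 115, 113, 113, 114, 113, 112, 114, 116, 108, 78, 39, 23, 21, 20, 21, 19, 17, 17, 17, 20, 21, 20, 21, 20, 21, 21, 22, 22], [92, 99, 104, 107, 111, 111, 115, 114, 116, 117, 107, 68, 24, 19, 21, 22, 21, 19, 20, 17, 17, 19, 23, 20, 21, 20, 19, 21, 21, 22], [113, 114, 113, 114, 112, 112, 112, 113, 113, 116, 110, 79, 41, 24, 20, 22, 21, 19, 19, 19, 20, 22, 19, 23, 21, 20, 21, 21, 22, 22]]
```

Request:
apply_moves(dp=[[0.0002,-0.0003,0.012],[0,0,0.012],[0,-0.0003,0.009],[0,0,0.006],[0,0,0.004],[0,0,0],[0,0,0]], twist=[[0,0,0.003],[0,0,0],[0,0,0],[0,0,0],[0,0,0],[0,0,0],[0,0,0]], fingers=[0.8,0.8,0.8,0.8,0.8,0.8,0.8])

```text
time: 18.6
position: [0.5402, -0.138, 0.1559]
tool_rot: [2.316, 2.121, -0.001]
ft_force: [-0.4, -0.6, -1.8]
grip_width: 0.319
grip_force: 60.0
```

Request:
apply_moves(dp=[[0,0,0.0015],[0,0,0.0015],[0,0,0.0015],[0,0,0.0015],[0,0,0.0015],[0,0,0.0015],[0,0,0]], twist=[[0,0,0],[0,0,0],[0,0,0],[0,0,0],[0,0,0],[0,0,0],[0,0,0]], fingers=[0.8,0.8,0.8,0.8,0.8,0.8,0.8])

```text
time: 19.3
position: [0.5396, -0.1381, 0.1467]
tool_rot: [-2.317, -2.121, 0.003]
ft_force: [-5.6, -0.5, 4.0]
grip_width: 0.317
grip_force: 60.0
```

Request:
apply_moves(dp=[[0,-0.0004,0.001],[0,-0.0004,0.0015],[0,0,0.0015],[0,0,0.0015],[0,0,0.0015],[0,0,0.001],[0,0,0]], twist=[[0,0,0],[0,0,0],[0,0,0],[0,0,0],[0,0,0],[0,0,0],[0,0,0]], fingers=[0.8,0.8,0.8,0.8,0.8,0.8,0.8])

```text
time: 20.0
position: [0.5395, -0.138, 0.1391]
tool_rot: [2.316, 2.121, -0.001]
ft_force: [-5.0, 0.4, 4.9]
grip_width: 0.319
grip_force: 60.0
```

Request:
apply_moves(dp=[[0,0,0.0015],[0,0,0.0015],[0,0,0.001],[0,0,0],[0,0,0]], twist=[[0,0,0],[0,0,0],[0,0,0],[0,0,0],[0,0,0]], fingers=[0.8,0.8,0.8,0.8,0.8])

```text
time: 20.5
position: [0.5395, -0.1379, 0.135]
tool_rot: [2.316, 2.121, -0.001]
ft_force: [-4.8, 0.2, 3.8]
grip_width: 0.32
grip_force: 60.0
```

Request:
apply_moves(dp=[[0,0,-0.005],[0,0,-0.015],[0,0,-0.02],[0,0,-0.02],[-0.01,0,-0.006],[-0.02,0,0],[-0.03,0,0],[-0.02,0,0],[0,0,0],[0,0,0]], twist=[[0,0,0],[0,0,0],[0,0,0],[0,0,0],[0,0,0],[0,0,0],[0,0,0],[0,0,0],[0,0,0],[0,0,0]], fingers=[0.8,0.8,0.8,0.8,0.8,0.8,0.8,0.8,0.8,0.8])

```text
time: 21.5
position: [0.5325, -0.2182, 0.2007]
tool_rot: [2.318, 2.119, 0.001]
ft_force: [0.4, 0.7, -1.7]
grip_width: 0.317
grip_force: 60.0
```

```bash
python3 -c "
from h import *
need(.5329,-.2170,.1534,-.086)
cv2.imwrite('pics/side4.png',get_image('side')[:,:,::-1])
im=[cv2.cvtColor(cv2.imread(f'pics/side{i}.png'),cv2.COLOR_BGR2HSV)[:,:,1].astype(float) for i in (1,4)]
for v in range(186,204,3): print(v,[S[v,358:369].astype(int).tolist() for S in im])
"
```

```text
t 21.5 p [ 0.5325 -0.2182  0.2007] F [ 0.37  0.68 -1.7 ] w 27.58 60.0
dp(tool) [0.0013 0.0003 0.0473] dp(final axes) [0.0012 0.0003 0.0473] twist [ 0.0008  0.0003 -0.0035]
186 [[112, 113, 114, 114, 114, 107, 59, 102, 160, 141, 79], [113, 114, 114, 113, 107, 35, 147, 156, 155, 137, 61]]
189 [[113, 112, 112, 113, 112, 105, 39, 135, 150, 104, 22], [112, 112, 114, 110, 88, 30, 162, 143, 143, 103, 20]]
192 [[114, 112, 111, 109, 102, 74, 42, 155, 141, 85, 12], [114, 115, 112, 102, 53, 85, 150, 151, 139, 89, 15]]
195 [[50, 27, 3, 7, 10, 58, 124, 147, 124, 48, 6], [52, 21, 3, 18, 89, 139, 143, 143, 126, 48, 3]]
198 [[10, 10, 10, 13, 10, 86, 143, 143, 105, 16, 17], [7, 13, 10, 21, 102, 154, 143, 150, 107, 19, 17]]
201 [[13, 13, 13, 13, 14, 97, 146, 143, 117, 42, 14], [10, 13, 7, 40, 118, 146, 135, 143, 121, 46, 14]]
```

Request:
apply_moves(dp=[[0.001,0,0.012],[0,0,0.014],[0,0,0.01],[0,0,0.006],[0,0,0.004],[0,0,0],[0,0,0]], twist=[[0,0,-0.0035],[0,0,0],[0,0,0],[0,0,0],[0,0,0],[0,0,0],[0,0,0]], fingers=[0.8,0.8,0.8,0.8,0.8,0.8,0.8])

```text
time: 22.25
position: [0.5325, -0.2166, 0.1549]
tool_rot: [2.313, 2.125, -0.001]
ft_force: [0.7, 0.2, -1.9]
grip_width: 0.317
grip_force: 60.0
```

Request:
apply_moves(dp=[[0,0,0.0015],[0,0,0.0015],[0,0,0.0015],[0,0,0.0015],[0,0,0.0015],[0,0,0.0015],[0,0,0.0015],[0,0,0]], twist=[[0,0,0],[0,0,0],[0,0,0],[0,0,0],[0,0,0],[0,0,0],[0,0,0],[0,0,0]], fingers=[0.8,0.8,0.8,0.8,0.8,0.8,0.8,0.8])

```text
time: 23.05
position: [0.5325, -0.2168, 0.1445]
tool_rot: [2.313, 2.125, -0.001]
ft_force: [0.2, -0.1, 1.8]
grip_width: 0.316
grip_force: 60.0
```

Request:
apply_moves(dp=[[0,0,0.0015],[0,0,0.0015],[0,0,0.0015],[0,0,0.0015],[0,0,0.0015],[0,0,0.001]], twist=[[0,0,0],[0,0,0],[0,0,0],[0,0,0],[0,0,0],[0,0,0]], fingers=[0.8,0.8,0.8,0.8,0.8,0.8])

```text
time: 23.65
position: [0.5325, -0.217, 0.1368]
tool_rot: [2.312, 2.124, -0.002]
ft_force: [-2.5, -0.3, 8.2]
grip_width: 0.319
grip_force: 60.0
```

Request:
apply_moves(dp=[[0,0,0.0015],[0,0,0.0015],[0,0,0.0015],[0,0,0.0015],[0,0,0.001],[0,0,0.0005],[0,0,0]], twist=[[0,0,0],[0,0,0],[0,0,0],[0,0,0],[0,0,0],[0,0,0],[0,0,0]], fingers=[0.8,0.8,0.8,0.8,0.8,0.8,0.8])

```text
time: 24.35
position: [0.5325, -0.2172, 0.1292]
tool_rot: [2.312, 2.124, -0.002]
ft_force: [-2.6, 0.1, 5.9]
grip_width: 0.316
grip_force: 60.0
```

Request:
apply_moves(dp=[[0,0,-0.005],[0,0,-0.015],[0,0,-0.02],[0,0,-0.02],[0.01,0,-0.012],[0.02,0,0],[0.03,0,0],[0.02,0,0],[0,0,0],[0,0,0]], twist=[[0,0,0],[0,0,0],[0,0,0],[0,0,0],[0,0,0],[0,0,0],[0,0,0],[0,0,0],[0,0,0],[0,0,0]], fingers=[0.8,0.8,0.8,0.8,0.8,0.8,0.8,0.8,0.8,0.8])

```text
time: 25.35
position: [0.5389, -0.1363, 0.2003]
tool_rot: [2.311, 2.127, -0.002]
ft_force: [0.0, -1.0, -1.8]
grip_width: 0.32
grip_force: 60.0
```

```bash
python3 -c "
from h import *
need(.5397,-.1366,.1500,-.086)
cv2.imwrite('pics/side5.png',get_image('side')[:,:,::-1])
im=[cv2.cvtColor(cv2.imread(f'pics/side{i}.png'),cv2.COLOR_BGR2HSV)[:,:,1].astype(float) for i in (1,5)]
for u in range(378,400,3): print(u,[S[156:182,u].astype(int).tolist() for S in im])
"
```

```text
t 25.35 p [ 0.5389 -0.1363  0.2003] F [ 0.04 -0.98 -1.79] w 27.81 60.0
dp(tool) [-0.0001  0.0008  0.0503] dp(final axes) [-0.0002  0.0008  0.0503] twist [-0.0004  0.0017  0.0031]
378 [[105, 107, 107, 109, 112, 112, 113, 114, 114, 114, 114, 115, 115, 112, 112, 114, 113, 113, 116, 110, 72, 68, 63, 5, 18, 23], [166, 106, 53, 49, 57, 57, 61, 64, 69, 78, 78, 83, 90, 94, 98, 102, 109, 110, 90, 21, 126, 147, 51, 6, 18, 23]]
381 [[114, 113, 113, 114, 115, 114, 112, 111, 113, 112, 112, 115, 113, 114, 113, 113, 114, 115, 96, 19, 100, 30, 16, 23, 22, 21], [121, 115, 113, 115, 116, 114, 112, 113, 113, 114, 113, 115, 114, 115, 116, 113, 94, 20, 112, 161, 106, 22, 19, 22, 21, 21]]
384 [[114, 113, 114, 113, 112, 111, 113, 111, 113, 113, 114, 112, 112, 113, 115, 115, 98, 27, 103, 73, 5, 21, 22, 21, 18, 19], [114, 113, 112, 113, 113, 114, 113, 114, 112, 112, 112, 114, 113, 113, 109, 70, 67, 165, 143, 61, 5, 21, 22, 22, 19, 19]]
387 [[113, 114, 113, 112, 113, 113, 113, 112, 111, 112, 113, 114, 113, 115, 110, 69, 73, 105, 20, 17, 21, 21, 22, 18, 17, 17], [113, 114, 113, 113, 113, 113, 112, 113, 111, 11
[... 330 characters left out ...]
, 113, 110, 113, 113, 111, 111, 111, 114, 113, 107, 72, 67, 67, 5, 21, 22, 21, 19, 21, 19, 19, 20, 20, 19], [113, 111, 113, 112, 113, 112, 113, 113, 114, 110, 74, 59, 164, 141, 43, 8, 21, 20, 19, 21, 19, 19, 19, 19, 19, 21]]
396 [[113, 113, 113, 113, 112, 112, 112, 113, 114, 113, 97, 17, 99, 28, 17, 23, 21, 18, 18, 17, 17, 20, 22, 19, 20, 21], [113, 113, 113, 113, 113, 113, 112, 112, 114, 108, 72, 36, 77, 12, 17, 21, 21, 20, 20, 22, 19, 19, 20, 19, 22, 21]]
399 [[115, 114, 115, 113, 113, 114, 113, 112, 114, 116, 108, 78, 39, 23, 21, 20, 21, 19, 17, 17, 17, 20, 21, 20, 21, 20], [113, 114, 112, 114, 112, 114, 113, 114, 114, 114, 109, 79, 44, 23, 19, 20, 21, 22, 19, 17, 17, 19, 19, 21, 20, 20]]
```

Request:
apply_moves(dp=[[0,0.0005,0.014],[0,0,0.016],[0,0,0.012],[0,0,0.008],[0,0,0.005],[0,0,0],[0,0,0]], twist=[[0,0,0.003],[0,0,0],[0,0,0],[0,0,0],[0,0,0],[0,0,0],[0,0,0]], fingers=[0.8,0.8,0.8,0.8,0.8,0.8,0.8])

```text
time: 26.1
position: [0.5395, -0.137, 0.1454]
tool_rot: [2.316, 2.122, -0.001]
ft_force: [-0.2, 0.1, -2.0]
grip_width: 0.323
grip_force: 60.0
```

Request:
apply_moves(dp=[[0,0,0.0015],[0,0,0.0015],[0,0,0.0015],[0,0,0.0015],[0,0,0.0015],[0,0,0.0015],[0,0,0.0015],[0,0,0]], twist=[[0,0,0],[0,0,0],[0,0,0],[0,0,0],[0,0,0],[0,0,0],[0,0,0],[0,0,0]], fingers=[0.8,0.8,0.8,0.8,0.8,0.8,0.8,0.8])

```text
time: 26.9
position: [0.5395, -0.137, 0.1349]
tool_rot: [2.316, 2.122, -0.002]
ft_force: [-3.1, 0.4, 3.9]
grip_width: 0.315
grip_force: 60.0
```

Request:
apply_moves(dp=[[0,0,0.0015],[0,0,0.0015],[0,0,0.0015],[0,0,0.0015],[0,0,0.001],[0,0,0.0005],[0,0,0],[0,0,0]], twist=[[0,0,0],[0,0,0],[0,0,0],[0,0,0],[0,0,0],[0,0,0],[0,0,0],[0,0,0]], fingers=[0.8,0.8,0.8,0.8,0.8,0.8,0.8,0.8])

```text
time: 27.7
position: [0.5395, -0.137, 0.1275]
tool_rot: [2.316, 2.122, -0.002]
ft_force: [-4.1, 0.6, 4.6]
grip_width: 0.317
grip_force: 60.0
```

Request:
apply_moves(dp=[[0,0,-0.005],[0,0,-0.015],[0,0,-0.02],[0,0,-0.02],[0,0,-0.015],[0.04,0,0],[0.04,0,0],[0.04,0,0],[0,0,0],[0,0,0]], twist=[[0,0,0],[0,0,0],[0,0,0],[0,0,0],[0,0,0],[0,0,0],[0,0,0],[0,0,0],[0,0,0],[0,0,0]], fingers=[0.8,0.8,0.8,0.8,0.8,0.8,0.8,0.8,0.8,0.8])

```text
time: 28.7
position: [0.5505, -0.0162, 0.2029]
tool_rot: [2.312, 2.124, -0.0]
ft_force: [0.4, -0.6, -1.1]
grip_width: 0.319
grip_force: 60.0
```

Run:
```python
from h import *
need(.5596,.1501,.205,.311)
for n in ('side','top'): cv2.imwrite(f'pics/{n}6.png',get_image(n)[:,:,::-1])
im=[cv2.cvtColor(cv2.imread(f'pics/side{i}.png'),cv2.COLOR_BGR2HSV)[:,:,1].astype(float) for i in (0,6)]
for v in range(186,204,3): print(v,[S[v,356:369].astype(int).tolist() for S in im])
for u in range(381,396,3): print(u,[S[162:182,u].astype(int).tolist() for S in im])
# top view: blue area per column between outer edge and flange
t=[cv2.cvtColor(cv2.imread(f'pics/top{i}.png'),cv2.COLOR_BGR2HSV) for i in (0,6)]
for u in range(410,474,6):
    r=[]
    for h in t:
        col=cv2.inRange(h,(100,100,20),(125,255,255))[195:235,u]; r.append((int((col>0).sum()),195+int(np.argmax(col>0)) if col.any() else -1))
    print(u,r)
a=cv2.imread('pics/top6.png')[185:275,380:485];b=cv2.imread('pics/side6.png')[155:235,350:430]
cv2.imwrite('pics/crop4.png',np.hstack([cv2.resize(a,(400,343),interpolation=3),cv2.resize(b,(343,343),interpolation=3)]))
```

```text
t 28.7 p [ 0.5505 -0.0162  0.2029] F [ 0.44 -0.6  -1.06] w 27.73 60.0
dp(tool) [ 0.1665 -0.005  -0.0024] dp(final axes) [ 0.1555  0.0595 -0.0021] twist [ 0.0011  0.0016 -0.3955]
186 [[114, 113, 112, 115, 113, 114, 114, 106, 58, 103, 164, 144, 78], [113, 112, 113, 114, 113, 106, 73, 66, 151, 148, 151, 135, 59]]
189 [[113, 113, 113, 112, 113, 113, 113, 108, 37, 142, 144, 104, 23], [114, 112, 113, 113, 115, 105, 43, 124, 154, 150, 145, 110, 19]]
192 [[115, 113, 113, 114, 112, 108, 102, 73, 47, 159, 146, 80, 16], [113, 115, 112, 114, 111, 103, 27, 150, 145, 139, 145, 86, 15]]
195 [[102, 82, 53, 22, 3, 0, 11, 64, 123, 150, 124, 45, 6], [102, 79, 53, 24, 7, 50, 122, 133, 141, 147, 126, 44, 6]]
198 [[3, 7, 7, 10, 10, 13, 7, 84, 142, 148, 104, 16, 20], [3, 7, 13, 10, 7, 67, 128, 143, 143, 147, 107, 16, 17]]
201 [[7, 10, 10, 13, 13, 13, 11, 101, 148, 140, 118, 38, 10], [10, 10, 10, 13, 11, 88, 135, 139, 141, 142, 121, 41, 9]]
381 [[113, 113, 112, 113, 112, 113, 113, 113, 115, 114, 114, 115, 96, 18, 101, 29, 17, 22, 20, 20], [112, 112, 112, 113, 113, 113, 114, 113, 115, 114, 95, 21, 130, 164, 
[... 331 characters left out ...]
, 113, 114, 110, 84, 19, 127, 159, 94, 15, 17, 21, 22, 22, 20, 17, 19]]
390 [[113, 114, 111, 113, 113, 114, 114, 99, 18, 92, 26, 17, 23, 21, 20, 20, 20, 20, 18, 18], [112, 112, 113, 114, 114, 99, 36, 96, 158, 93, 10, 21, 24, 22, 21, 22, 20, 19, 19, 20]]
393 [[111, 112, 113, 113, 113, 108, 70, 68, 67, 5, 20, 21, 20, 22, 20, 18, 18, 20, 23, 18], [112, 112, 113, 109, 73, 60, 162, 143, 45, 8, 22, 21, 22, 19, 19, 17, 17, 19, 19, 21]]
410 [(8, 210), (0, -1)]
416 [(7, 210), (0, -1)]
422 [(8, 210), (0, -1)]
428 [(9, 209), (0, -1)]
434 [(10, 209), (0, -1)]
440 [(11, 209), (0, -1)]
446 [(11, 209), (0, -1)]
452 [(10, 211), (0, -1)]
458 [(7, 214), (0, -1)]
464 [(8, 214), (0, -1)]
470 [(8, 215), (0, -1)]
```

View pics/crop4.png

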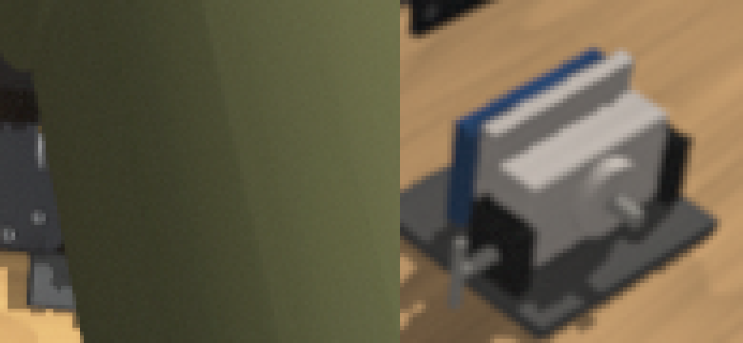

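The side crop shows the blue cover standing clearly off the flange at the left end. Its outer edge has shifted about 2 px, which I estimate at 6.5 mm. The arm hid the gearbox from the top camera, so I'll carry the wedge back over the stand and look from above again.

Request:
apply_moves(dp=[[0,0,0],[0,0,0],[0,0,0],[0.03,0.012,0],[0.04,0.015,0],[0.04,0.015,0],[0.03,0.012,-0.002],[0.0155,0.0055,0],[0,0,0],[0,0,0]], twist=[[0,0,-0.132],[0,0,-0.132],[0,0,-0.132],[0,0,0],[0,0,0],[0,0,0],[0,0,0],[0,0,0],[0,0,0],[0,0,0]], fingers=[0.8,0.8,0.8,0.8,0.8,0.8,0.8,0.8,0.8,0.8])

```text
time: 29.8
position: [0.5601, 0.1466, 0.2037]
tool_rot: [1.856, 2.533, -0.003]
ft_force: [0.7, -0.4, -1.0]
grip_width: 0.315
grip_force: 60.0
```

Run:
```python
from h import *
need(.5596,.1501,.0834,.311)
cv2.imwrite('pics/top7.png',get_image('top')[:,:,::-1])
t=[cv2.imread(f'pics/top{i}.png') for i in (0,7)]
for u in range(410,476,6):
    r=[]
    for im in t:
        h=cv2.cvtColor(im,cv2.COLOR_BGR2HSV);m=cv2.inRange(h,(100,100,20),(125,255,255))[195:235,u]; y=np.where(m)[0]; r.append((195+y[0],195+y[-1],len(y)) if len(y) else 0)
    print(u,r)
print([round(float(np.linalg.norm(proj('top',[[.54,-.18+d,.095]])-proj('top',[[.546,-.18+d,.095]])) ),2) for d in(-.04,.04)],'px per 6mm')
for u in (414,420,468): print(u,[cv2.cvtColor(im,cv2.COLOR_BGR2HSV)[200:226,u,1].tolist() for im in t])
c=[cv2.resize(im[185:275,380:485],(395,339),interpolation=3) for im in t];cv2.imwrite('pics/crop5.png',np.hstack(c))
```

```text
t 29.8 p [0.5601 0.1466 0.2037] F [ 0.74 -0.44 -1.04] w 27.4 60.0
dp(tool) [0.0038 0.0006 0.1203] dp(final axes) [0.0035 0.0005 0.1203] twist [-0.0009  0.0022 -0.0046]
410 [(np.int64(210), np.int64(217), 8), (np.int64(207), np.int64(217), 11)]
416 [(np.int64(210), np.int64(216), 7), (np.int64(206), np.int64(216), 11)]
422 [(np.int64(210), np.int64(217), 8), (np.int64(207), np.int64(217), 11)]
428 [(np.int64(209), np.int64(217), 9), (np.int64(206), np.int64(217), 12)]
434 [(np.int64(209), np.int64(218), 10), (np.int64(205), np.int64(218), 14)]
440 [(np.int64(209), np.int64(219), 11), (np.int64(206), np.int64(219), 14)]
446 [(np.int64(209), np.int64(219), 11), (np.int64(206), np.int64(219), 14)]
452 [(np.int64(211), np.int64(220), 10), (np.int64(208), np.int64(220), 13)]
458 [(np.int64(214), np.int64(220), 7), (np.int64(211), np.int64(220), 10)]
464 [(np.int64(214), np.int64(221), 8), (np.int64(211), np.int64(221), 11)]
470 [(np.int64(215), np.int64(222), 8), (np.int64(212), np.int64(221), 10)]
[3.26, 3.27] px per 6mm
414 [[3, 7, 3, 3, 3, 7, 0, 3, 7, 79, 149, 168, 165, 163, 160, 150, 158, 18, 1, 7, 9, 9, 7, 8, 10, 6], [3, 3, 3, 0, 6, 27, 118, 159, 162, 162, 160, 157, 156, 150, 132, 128, 137, 9, 2, 7, 7, 9, 6, 6, 10, 8]]
420 [[7, 3, 7, 3, 0, 3, 7, 7, 3, 31, 121, 165, 172, 163, 161, 160, 162, 129, 10, 9, 7, 7, 8, 6, 5, 9], [6, 3, 6, 0, 3, 3, 82, 150, 160, 160, 167, 157, 154, 157, 148, 136, 135, 97, 2, 7, 6, 6, 8, 7, 6, 8]]
468 [[7, 7, 6, 3, 3, 0, 7, 3, 10, 7, 3, 7, 3, 3, 64, 149, 181, 185, 188, 184, 178, 178, 45, 3, 8, 6], [0, 3, 3, 8, 6, 6, 8, 3, 3, 3, 3, 64, 148, 176, 174, 175, 174, 172, 179, 178, 152, 161, 24, 3, 7, 7]]
```

View pics/crop5.png

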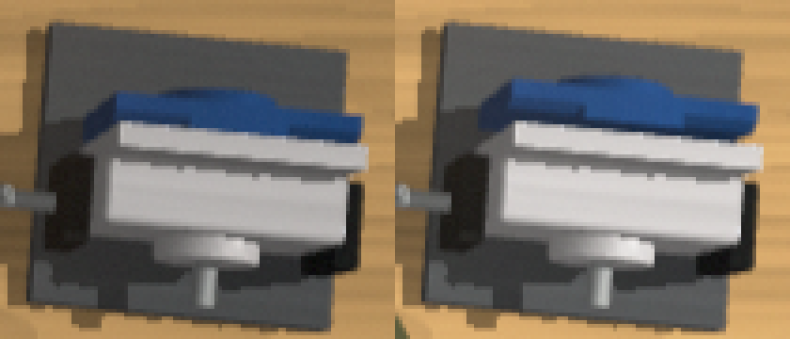

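The top view now shows the cover open evenly. The outer edge has shifted about 3.5 px on the left (about 6.3 mm plus any initial opening) and about 3.0 px on the right (about 5.5 mm plus any initial opening), so both ends are in range. Next the wedge goes back in its stand.

Request:
apply_moves(dp=[[0.0035,0.0005,0],[0,0,0.015],[0,0,0.015],[0,0,0.01],[0,0,0],[0,0,0]], twist=[[0,0.002,-0.004],[0,0,0],[0,0,0],[0,0,0],[0,0,0],[0,0,0]], fingers=[0.8,0.8,0.8,0.8,0.8,0.8])

```text
time: 30.45
position: [0.5589, 0.1523, 0.1635]
tool_rot: [-1.848, -2.539, -0.0]
ft_force: [-0.0, 0.1, -0.5]
grip_width: 0.319
grip_force: 60.0
```

```bash
python3 -c "
from h import *
need(.5596,.1501,.0834,.311)"
```

```text
t 30.45 p [0.5589 0.1523 0.1635] F [-0.03  0.07 -0.52] w 27.79 60.0
dp(tool) [-0.0024  0.0001  0.0801] dp(final axes) [-0.0023  0.      0.0801] twist [-0.0009 -0.0013  0.0016]
```

Request:
apply_moves(dp=[[-0.0022,0,0],[0,0,0.01],[0,0,0.012],[0,0,0.012],[0,0,0.012],[0,0,0],[0,0,0]], twist=[[0,0,0],[0,0,0],[0,0,0],[0,0,0],[0,0,0],[0,0,0],[0,0,0]], fingers=[0.8,0.8,0.8,0.8,0.8,0.8,0.8])

```text
time: 31.15
position: [0.5595, 0.1504, 0.1175]
tool_rot: [-1.847, -2.539, -0.0]
ft_force: [-0.5, -0.7, -2.1]
grip_width: 0.315
grip_force: 60.0
```

Request:
apply_moves(dp=[[0,0,0.01],[0,0,0.008],[0,0,0.007],[0,0,0.005],[0,0,0.003],[0,0,0],[0,0,0]], twist=[[0,0,0],[0,0,0],[0,0,0],[0,0,0],[0,0,0],[0,0,0],[0,0,0]], fingers=[0.8,0.8,0.8,0.8,0.8,0.8,0.8])

```text
time: 31.85
position: [0.5599, 0.1504, 0.0851]
tool_rot: [-1.848, -2.54, -0.001]
ft_force: [0.2, -0.2, -1.3]
grip_width: 0.318
grip_force: 60.0
```

Down to 1.7 mm above the original height with no side force, so I lower the rest, release and go straight up.

Request:
apply_moves(dp=[[0,0,0.001],[0,0,0],[0,0,0],[0,0,0],[0,0,0],[0,0,0],[0,0,0],[0,0,0],[0,0,0]], twist=[[0,0,0],[0,0,0],[0,0,0],[0,0,0],[0,0,0],[0,0,0],[0,0,0],[0,0,0],[0,0,0]], fingers=[0.8,0.8,0.6,0.4,0.2,0,0,0,0])

```text
time: 32.75
position: [0.5598, 0.1503, 0.084]
tool_rot: [-1.848, -2.539, -0.001]
ft_force: [-0.7, 0.1, -0.2]
grip_width: 0.862
grip_force: 0.0
```

Request:
apply_moves(dp=[[0,0,-0.01],[0,0,-0.03],[0,0,-0.04],[0,0,-0.04],[0,0,-0.03],[0,-0.03,0],[0,-0.04,0],[0,-0.04,0],[0,0,0],[0,0,0]], twist=[[0,0,0],[0,0,0],[0,0,0],[0,0,0],[0,0,0],[0,0,0],[0,0,0],[0,0,0],[0,0,0],[0,0,0]], fingers=[0,0,0,0,0,0,0,0,0,0])

```text
time: 33.75
position: [0.4553, 0.1161, 0.2352]
tool_rot: [1.848, 2.536, 0.001]
ft_force: [0.6, 0.3, -0.2]
grip_width: 1.002
grip_force: 0.0
```

Run:
```python
from h import *
for n in('top','side'): cv2.imwrite(f'pics/{n}8.png',get_image(n)[:,:,::-1])
t=cv2.imread('pics/top8.png');s=cv2.imread('pics/side8.png')
o=cv2.inRange(cv2.cvtColor(t,cv2.COLOR_BGR2HSV),(5,190,120),(18,255,255));o[:,:225]=0;o[:,310:]=0
c=cv2.findContours(o,0,2)[0]
if c:
    c=max(c,key=cv2.contourArea);r=cv2.minAreaRect(c);print(cv2.contourArea(c),r,onz('top',[r[0]],.125))
cv2.imwrite('pics/crop6.png',np.hstack([cv2.resize(t[165:255,225:315],(390,390),interpolation=3),cv2.resize(s[205:285,245:325],(390,390),interpolation=3)]))
print(ctrl.get_state()['time'],ctrl.get_state()['position'])
```

```text
33.85 [0.45614999 0.11671084 0.23465443]
```

View pics/crop6.png

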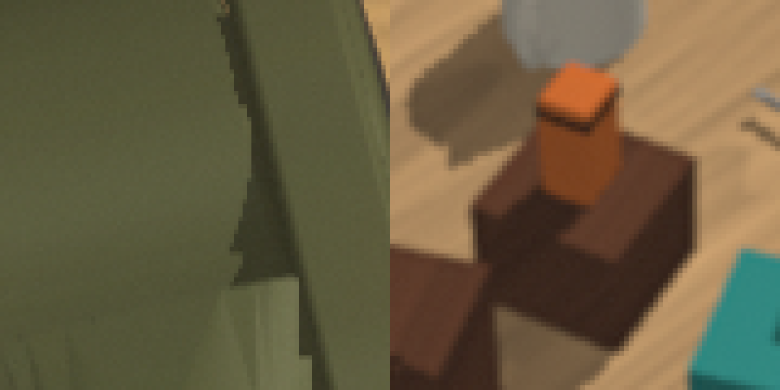

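The side crop shows the wedge upright and seated in the stand, with its handle top near full pixel (283,223), as it was at the start. The gripper is clear of it, so I'll hand in.

Run:
```python
from h import *
v=[]
for i in(0,8):
    o=cv2.inRange(cv2.cvtColor(cv2.imread(f'pics/side{i}.png'),cv2.COLOR_BGR2HSV),(5,170,90),(18,255,255))[210:255,265:305]
    m=cv2.moments(o,True);v.append((m['m10']/m['m00'],m['m01']/m['m00'],m['m00']))
print(v)
if np.hypot(v[0][0]-v[1][0],v[0][1]-v[1][1])<1.5: print(ctrl.close_job())
```

```text
[(18.67590027700831, 22.76731301939058, 361.0), (18.228412256267408, 22.618384401114206, 359.0)]
the job is handed in; nothing more can be done
None
```

The job is handed in with no verdict shown: by camera estimate the cover stands about 6.3–6.9 mm (left) and 5.5–6.1 mm (right) off the housing, the wedge is released fully down in its stand, and about 34 of the 72 s were used.

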